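# Slide the red mini cheese into its packing pocket

## Robot

A 6-joint arm with a two-finger parallel gripper is mounted at the origin on the work surface. World frame = base frame: x ahead of the robot, y to its left, z up, the work surface at z = 0. Lengths are in m, angles in rad, forces in N, time in s.
With the tool pointing down it reaches from about 0.375 to 0.825 m from the base axis. Payload 5.5 kg.
Tool frame: the origin (TCP) lies between the finger pads; the fingertips stand 17 mm ahead of it and the grasp point (between the pads) lies 2 mm behind it (nose_length is the distance from the TCP to the fingertips, in m); z points along the fingers, y is the direction in which the jaws open and shut (so a half turn about z gives the same grasp; the last joint's range is limited). The gripper opens to 85 mm and grips with 20 to 120 N. Pads are 22 mm wide; open, the fingers measure 114 mm over their backs; the gripper's body (76 mm by 85 mm) begins 54 mm behind the grasp point. The pads swing forward as they close: fully open they stand 13 mm farther back than shut.
Start: joints at [1.136, 0.314, -0.047, 1.21, 0, 1.571], TCP at [0.253, 0.544, 0.248] pointing down, gripper open.
Joint ranges: [-2.67, 2.67], [-0.69, 1.73], [-1.03, 1.25], [-2.08, 2.16], [-1.42, 1.45], [-3.14, 3.14]. Speed limits (rad/s): [2.39, 2.39, 3.01, 3.14, 3.14, 3.14].

## Interface

Orientations are given as a rotation vector (axis times angle).
In Python, from workcell import * gives the robot as it stands.
- The arm moves only by the tool drive_tool, never from a script. Its argument "deltas" is a list that holds one entry, the list of rows, each a list of 6 numbers: the shift along the tool's x, y, z each as a share of 75 cm, from -1 to 1, then the turn, a rotation vector about the tool's x, y, z each as a share of 1.5 rad, from -1 to 1. A call has 1 to 12 rows; each row shifts and turns the pose as measured when the row begins, along the tool's axes as they then stand; what a row does not reach is not made up. A row lasts 1/12 s, in which the tool goes at most 41.7 mm and 7.16 degrees, less where a joint would pass 70% of its speed; a pose out of reach is approached as far as the arm can. A call with a number of a shift or a turn outside -1 to 1 is refused whole. A call with a gripper value outside its range is refused whole. "claw" is the closure, from 0 (fully open) to 1 (shut), set as the call begins (left out, the last holds). The fingers move at their own pace and stop on an object; "force" is the grip in N (left out, the last holds). Time passes only in rows, so rows that do not move let the fingers close. It gives the time, the measured TCP pose, the force and the opening at its end, in the units of the state.
- read_state(): the state, without advancing time (a new reading comes with each control period).
- read_camera(name): name is "side" or "top" or "wrist"; returns the picture (384x512x3 uint8, red, green, blue); there is no depth.
- calibration(name): a dict with "intrinsics" (3x3 intrinsics, pixels), "R" (3x3) and "t" (3): a world point X has camera coordinates R X + t; the wrist camera has in their place "hand_eye" (4x4, takes a point from camera to tool coordinates, whose origin is the TCP and whose axes are the flange's). Camera axes: x right, y down, z forward; pixel columns grow to the right and rows downward; lengths in m; the calibration is good to about 2 mm. A picture is of the moment at which its call begins: read the wrist's pose just before it. calibration takes no time and is no camera call.
- finish_job(): hands the job in, once; it reports no verdict.
The state is a dict: "t": time; "joints": joint angles; "qvel": joint speeds; "joint_torque": joint torques, N m; "position": TCP position; "eef_rot": TCP orientation; "ft_force": force on the tool from outside, world axes, zero at the start; "ft_torque": the same for the moment, N m; "opening": finger opening in m.
Only numpy, scipy, OpenCV 4.12 (cv2) and the standard library are available. Lean on these libraries where they do the work, as an engineer would, in place of code of your own. Each camera call takes 0.05 s, during which the arm holds its last target.

## Task

Three mini cheeses lie in the lanes of the white loading board. Push the red one along its lane, over the raised dark steel lip, so that it drops and lies flat in the packing pocket beyond. Slide it, do not pick it up, and leave the yellow and blue cheeses where they are.

Things in the scene. Friction and masses are not known exactly. Their poses are not given: they have to be found in the camera images.
- board: Fixed board. Origin: table level, mid-width, lip's pocket-side edge; x: push direction, z up. White deck x -145..0 mm, top z 30. Dark lip over full width: ramp from x -24 to crest z 34 at x -6..0. Beyond: 3 pockets x 0..104, wood floor z 10, green walls to z 36. 3 straight lanes at y -104, 0, 104, each 96 wide with its own pocket; white rails between, 8 thick, tops z 36. Yaw within 20 degrees.
- red_cheese: Mini cheese in red coating: flat round disc 80 mm across, 16 mm thick, cream label on top, about 85 g. Starts flat on the white deck in one of the three lanes (varies). Origin: centre of its underside, z up. The one to push. Starts centred 68 to 90 mm before the lip's pocket-side edge; tips once its centre is past the lip, falls flat when its trailing edge leaves it.
- yellow_cheese: Mini cheese in yellow coating: flat round disc 80 mm across, 16 mm thick, cream label on top, about 85 g. Starts flat on the white deck in one of the three lanes (varies). Origin: centre of its underside, z up. To be left alone.
- blue_cheese: Mini cheese in blue coating: flat round disc 80 mm across, 16 mm thick, cream label on top, about 85 g. Starts flat on the white deck in one of the three lanes (varies). Origin: centre of its underside, z up. To be left alone.
Mind the look-alikes: they are no part of the job. Leave any pink or purple look-alike of the red_cheese alone.

How it is judged:
By the outcome, as a careful person would: the job done as asked, in the order asked, and still so for the second after the job is handed in, with the robot touching nothing.
It also fails if it takes over 29 s, if anything falls off the work surface, if the arm or the gripper's body presses on something with over 40 N, if the wrist force passes 120 N, or if a joint passes its speed limit or range.

## Working session

There is one attempt and no reset: what is moved stays moved. The work goes in short steps, Python scripts to look and compute and a tool call to move; the robot and the scene stay as the last step left them, time stands still between calls to the robot, and variables do not carry over. Pictures are saved under pics/ and viewed, and the job is handed in when it is done.

Besides the shell and the picture viewer there is one more tool, called after "Emit:" as a command line: name --argument value ..., lists and objects as JSON in quotes. drive_tool: Moves the arm, as the interface text tells. Shift numbers are shares of 75 cm and turn numbers shares of 1.5 rad, none past 1 either way. Its arguments: {"type":"object","properties":{"deltas":{"type":"array"},"claw":{"type":"number"},"force":{"type":"number"}},"required":["deltas"]}

```bash
mkdir -p pics; ls; python3 - <<'E'
from workcell import *
import cv2
s=read_state();print(s)
for n in ["top","side"]:
    im=read_camera(n);cv2.imwrite(f"pics/{n}0.png",im[:,:,::-1]);c=calibration(n);print(n,c)
print(calibration("wrist"))
E
```

```text
pics
{'t': 0.0, 'joints': array([ 1.13602185e+00,  3.14195960e-01, -4.80959291e-02,  1.21019189e+00,
       -1.96621676e-05,  1.57082104e+00]), 'qvel': array([ 0.00099389,  0.00099333, -0.0005126 , -0.00029349,  0.0009855 ,
        0.00035346]), 'joint_torque': array([-3.26698400e-04, -5.39588356e+01,  3.39747870e+01,  1.90195494e-02,
       -1.65469601e-05, -7.03510253e-06]), 'position': array([0.25249545, 0.54367328, 0.24744517]), 'eef_rot': array([-6.77539163e-01, -3.06730704e+00,  2.59464038e-03]), 'ft_force': array([ 0.36422646,  0.51879046, -0.87153576]), 'ft_torque': array([-0.01226271, -0.03533109, -0.01404493]), 'opening': 0.08502853452280384}
top {'intrinsics': array([[425.47087384,   0.        , 254.94106374],
       [  0.        , 425.47087384, 186.40606474],
       [  0.        ,   0.        ,   1.        ]]), 'R': array([[-0.0249275 , -0.99880112, -0.04213007],
       [-0.98036636,  0.03266984, -0.19445947],
       [ 0.19560272,  0.03645551, -0.98000539]]), 't': array([0.01099191, 0.48094617, 0.61525264])}
side {'intrinsics': array([[474.0033842 ,   0.        , 258.58323564],
       [  0.        , 474.0033842 , 195.98120775],
       [  0.        ,   0.        ,   1.        ]]), 'R': array([[ 0.94057463, -0.33882384,  0.02275469],
       [-0.20250644, -0.61342265, -0.76335038],
       [ 0.27259955,  0.71338002, -0.64558379]]), 't': array([-0.44795667,  0.1116328 ,  0.64721631])}
{'intrinsics': array([[311.74618849,   0.        , 256.20449518],
       [  0.        , 311.74618849, 190.34215326],
       [  0.        ,   0.        ,   1.        ]]), 'hand_eye': array([[-3.11541471e-04, -9.63871228e-01, -2.66368466e-01,
         6.68988447e-02],
       [ 9.99999923e-01, -2.36862840e-04, -3.12485076e-04,
        -3.48212996e-04],
       [ 2.38102582e-04, -2.66368542e-01,  9.63871227e-01,
        -1.25559298e-01],
       [ 0.00000000e+00,  0.00000000e+00,  0.00000000e+00,
         1.00000000e+00]])}
```

View pics/top0.png

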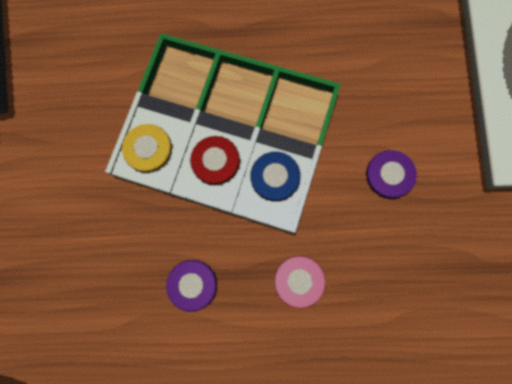

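View pics/side0.png

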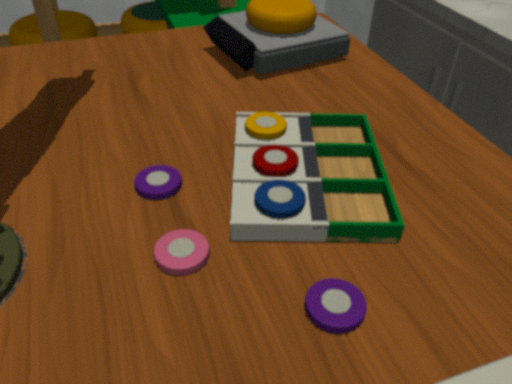

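```bash
cat > h.py <<'E'
import numpy as np, cv2
from workcell import *
def ray(n,px,z):
    c=calibration(n);K,R,t=c["intrinsics"],c["R"],c["t"]
    o=-R.T@t; d=R.T@np.linalg.inv(K)@np.array([px[0],px[1],1.]); return o+d*(z-o[2])/d[2]
def blob(rgb,lo,hi,near):
    h=cv2.cvtColor(rgb,cv2.COLOR_RGB2HSV); m=cv2.inRange(h,lo,hi)
    m=cv2.morphologyEx(m,cv2.MORPH_OPEN,np.ones((2,2)))
    cs,_=cv2.findContours(m,cv2.RETR_EXTERNAL,cv2.CHAIN_APPROX_NONE)
    cs=[c for c in cs if cv2.contourArea(c)>50]
    return min(cs,key=lambda c:np.hypot(*(c.reshape(-1,2).mean(0)-near)))
E
python3 - <<'E'
from h import *
ims={n:cv2.imread(f"pics/{n}0.png")[:,:,::-1].copy() for n in("top","side")}
for n,near in(("top",(215,160)),("side",(275,160))):
    # label centre (z 46)
    im=ims[n];h=cv2.cvtColor(im,cv2.COLOR_RGB2HSV);print(n,h[near[1],near[0]],h[near[1]+(16 if n=="top" else 0),near[0]+(0 if n=="top" else 18)])
    x,y=near;roi=np.zeros(im.shape[:2],np.uint8);cv2.circle(roi,near,17 if n=="top" else 16,255,-1)
    m=cv2.inRange(h,(0,0,120),(179,90,255))&roi
    mo=cv2.moments(m,True);p=(mo['m10']/mo['m00'],mo['m01']/mo['m00']);print("label",mo['m00'],p,ray(n,p,.046))
# lip dark strip in top
h=cv2.cvtColor(ims["top"],cv2.COLOR_RGB2HSV)
m=cv2.inRange(h,(0,0,20),(179,90,105)); roi=np.zeros_like(m)
cv2.fillPoly(roi,[np.array([(130,85),(330,140),(325,170),(120,115)])],255);m&=roi
p=np.argwhere(m)[:,::-1];W=np.array([ray("top",q,.033)[:2] for q in p]);c=W.mean(0);u,s,v=np.linalg.svd(W-c,full_matrices=False)
print(len(p),"lip c",c,"dir",v[0],np.degrees(np.arctan2(v[0][1],v[0][0])),np.ptp((W-c)@v.T,axis=0))
for n,q,z in[("top",(108,171),.03),("top",(296,230),.03),("top",(162,37),.036),("top",(339,86),.036),("side",(233,238),.03-.01),("side",(235,112),.03),("side",(369,116),.036),("side",(399,229),.036)]:print(n,q,ray(n,q,z))
b=[cv2.resize(ims["top"][30:240,95:345],None,fx=3,fy=2.8,interpolation=cv2.INTER_CUBIC)]
cv2.imwrite("pics/crop.png",b[0][:,:,::-1])
E
```

```text
top [ 23  30 178] [  1 213 134]
label 441.0 (214.0612244897959, 158.45351473922904) [0.52877171 0.06087978 0.046     ]
side [ 24  32 153] [  2 255 116]
label 235.0 (275.11063829787236, 156.09787234042554) [0.52701012 0.06115442 0.046     ]
2325 lip c [0.58825294 0.04276327] dir [-0.33438283 -0.94243733] -109.53501234276597 [0.30410266 0.02564649]
top (108, 171) [0.51824125 0.23742308 0.03      ]
top (296, 230) [ 0.41304366 -0.06475077  0.03      ]
top (162, 37) [0.75077679 0.15091297 0.036     ]
top (339, 86) [ 0.64740665 -0.14539224  0.036     ]
side (233, 238) [ 0.40826228 -0.07744578  0.02      ]
side (235, 112) [0.51475101 0.24760651 0.03      ]
side (369, 116) [0.75818207 0.14354831 0.036     ]
side (399, 229) [ 0.63793301 -0.15172736  0.036     ]
```

View pics/crop.png

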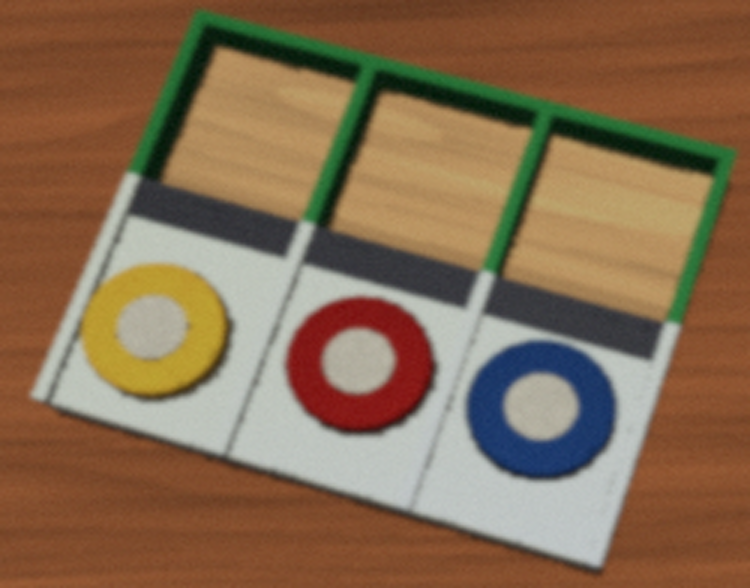

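```bash
cat > fit.py <<'E'
from h import *
from scipy.optimize import least_squares
P=[((105.7,172.9),(-145,160,36)),((296.3,232),(-145,-160,36)),((161.7,34.3),(112,160,36)),((340,83.6),(112,-160,36)),((141.7,93.6),(0,152,34)),((200,110.4),(0,48,34)),((253.3,127.1),(0,-48,34)),((260.7,128.9),(0,-56,34)),((315,145.5),(0,-152,34))]
W=np.array([ray("top",q,m[2]/1000)[:2] for q,m in P]);M=np.array([m[:2] for _,m in P])/1000
def T(p,M): 
    c,s=np.cos(p[2]),np.sin(p[2]);return M@np.array([[c,s],[-s,c]])+p[:2]
r=least_squares(lambda p:(T(p,M)-W).ravel(),[.6,.04,-.34],loss="soft_l1",f_scale=.002)
p=r.x;print(p,np.degrees(p[2]));print(np.round((T(p,M)-W)*1000,1).tolist())
red=np.array([[.5288,.0609],[.5270,.0612]])
c,s=np.cos(p[2]),np.sin(p[2]);print("red in board",(red-p[:2])@np.array([[c,-s],[s,c]]))
for n in("top","side"):
    im=cv2.imread(f"pics/{n}0.png");im=cv2.resize(im,None,fx=1.5,fy=1.5,interpolation=cv2.INTER_CUBIC);C=calibration(n)
    def pr(m):
        w=np.r_[T(p,np.array(m[:2])/1000),m[2]/1000];q=C["intrinsics"]@(C["R"]@w+C["t"]);return tuple(int(v) for v in q[:2]/q[2]*1.5+.5)
    L=[((-145,y,30),(0,y,34)) for y in(-48,48,-152,152)]+[((0,-152,34),(0,152,34)),((104,-152,36),(104,152,36)),((-145,-160,30),(-145,160,30)),((-24,-152,30),(-24,152,30))]
    for a,b in L: cv2.line(im,pr(a),pr(b),(255,0,255),1)
    im=im[40:370,130:560] if n=="top" else im[140:390,330:630]
    cv2.imwrite(f"pics/ov_{n}.png",cv2.resize(im,None,fx=1.7,fy=1.7))
E
python3 fit.py
```

```text
[ 0.59835776  0.04007835 -0.33580635] -19.240286768611448
[[0.5, 0.2], [-0.7, 1.5], [0.9, 2.7], [-0.2, -0.6], [-0.7, -0.5], [-1.0, -0.0], [-0.2, -3.0], [0.8, 1.5], [0.6, -2.5]]
red in board [[-0.07253397 -0.00326275]
 [-0.07433229 -0.00357266]]
```

View pics/ov_top.png

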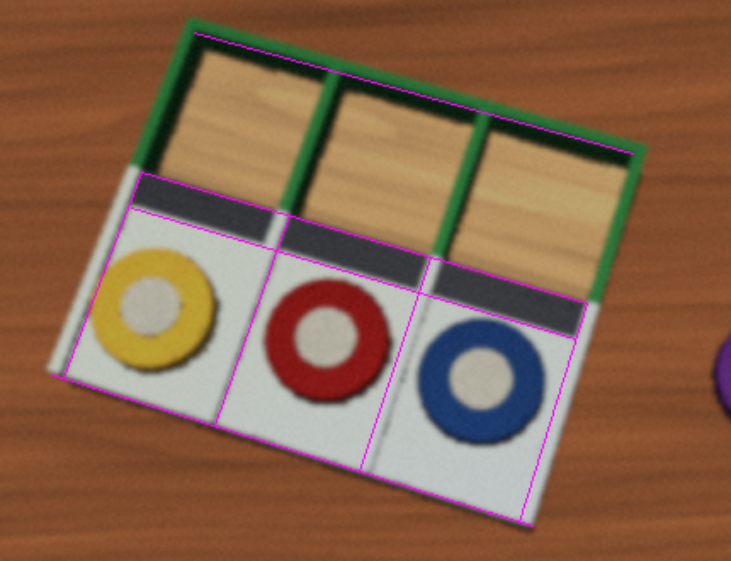

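View pics/ov_side.png

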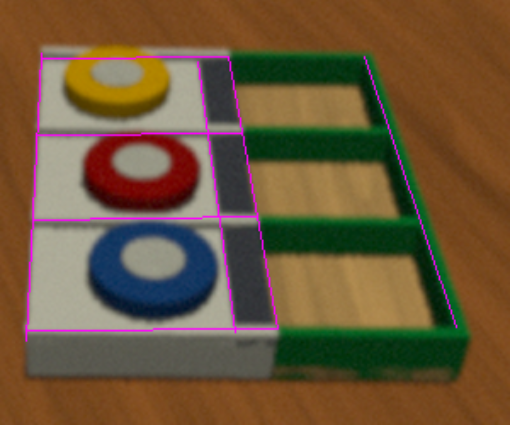

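Candidates in the top image: red (214,160), pink (300,282), purple (190,285) and (392,174), plus yellow (147,147) and blue (275,176). The red one, by its description, is the disc in the middle lane, and the crop confirms it. The board fit gives yaw -19.2°, and red sits at board x -73, y -3, within the stated range. The fitted edges overlay well in both views.

Plan: push with half-open fingers, tips at z≈38 mm.

```bash
cat > go.py <<'E'
import sys
from h import *
from scipy.spatial.transform import Rotation as Ro
O=np.array([.5984,.0398]);yaw=np.radians(-19.25)
ex=np.array([np.cos(yaw),np.sin(yaw)]);ey=np.array([-ex[1],ex[0]])
Rt=Ro.from_matrix(np.array([[-ex[0],ey[0],0],[-ex[1],ey[1],0],[0,0,-1]]))
def rep(bx=None,by=None,z=None):
    s=read_state();p=s["position"];R=Ro.from_rotvec(s["eef_rot"])
    print("t",s["t"],"board xy mm",np.round([(p[:2]-O)@ex*1e3,(p[:2]-O)@ey*1e3],1),"z",round(p[2]*1e3,1),"open",s["opening"],"F",np.round(s["ft_force"],1))
    print("q",np.round(s["joints"],2),"turn share",np.round((R.inv()*Rt).as_rotvec()/1.5,4))
    if bx is not None:
        w=np.r_[O+ex*bx/1e3+ey*by/1e3,z/1e3]; print("shift share",np.round(R.inv().apply(w-p)/.75,4))
if __name__=="__main__": rep(*map(float,sys.argv[1:]))
E
python3 go.py -133 -1 140
```

```text
t 0.1 board xy mm [-492.7  361.7] z 247.5 open 0.08539649986314275 F [ 0.6 -1.  -0.1]
q [ 1.14  0.31 -0.05  1.21  0.    1.57] turn share [-0.001  -0.0001 -0.0659]
shift share [-0.5249 -0.4337  0.144 ]
```

Emit:
drive_tool --deltas '[[[-0.04, -0.033, 0.008, 0, 0, -0.033], [-0.04, -0.033, 0.008, 0, 0, -0.033], [-0.04, -0.033, 0.008, 0, 0, 0], [-0.04, -0.033, 0.008, 0, 0, 0], [-0.04, -0.033, 0.008, 0, 0, 0], [-0.04, -0.033, 0.008, 0, 0, 0], [-0.04, -0.033, 0.008, 0, 0, 0], [-0.04, -0.033, 0.008, 0, 0, 0], [-0.04, -0.033, 0.008, 0, 0, 0], [-0.04, -0.033, 0.008, 0, 0, 0], [-0.04, -0.033, 0.008, 0, 0, 0], [0, 0, 0, 0, 0, 0]]]' --claw 0.47 --force 40

```text
t: 1.1
position: [0.4769, 0.1621, 0.1736]
eef_rot: [-0.503, -3.098, 0.006]
ft_force: [-0.5, -0.5, 0.9]
opening: 0.0455
```

```bash
python3 go.py -133 -1 140
```

```text
t 1.1 board xy mm [-155.    75.4] z 173.6 open 0.04553280321647499 F [-0.5 -0.5  0.9]
q [ 0.33  0.18 -0.39  1.   -0.    0.65] turn share [-0.0029 -0.0018  0.0093]
shift share [-0.028  -0.1021  0.0452]
```

Emit:
drive_tool --deltas '[[[-0.009, -0.034, 0.012, 0, 0, 0.009], [-0.009, -0.034, 0.012, 0, 0, 0], [-0.009, -0.034, 0.012, 0, 0, 0], [0, 0, 0, 0, 0, 0], [0, 0, 0, 0, 0, 0]]]'

```text
t: 1.52
position: [0.4707, 0.0781, 0.1442]
eef_rot: [-0.534, -3.09, 0.006]
ft_force: [-0.4, -0.4, 1.0]
opening: 0.0451
```

```bash
python3 go.py -133 -1 70; python3 - <<'E'
from h import *
for n in("side","wrist"):
    im=read_camera(n);cv2.imwrite(f"pics/{n}1.png",im[:,:,::-1])
E
```

```text
t 1.5167 board xy mm [-133.2   -5.9] z 144.2 open 0.04513361439439645 F [-0.4 -0.4  1. ]
q [ 0.17  0.16 -0.49  0.93 -0.    0.51] turn share [-0.0031 -0.0035 -0.0042]
shift share [-0.0007  0.007   0.0989]
```

View pics/side1.png

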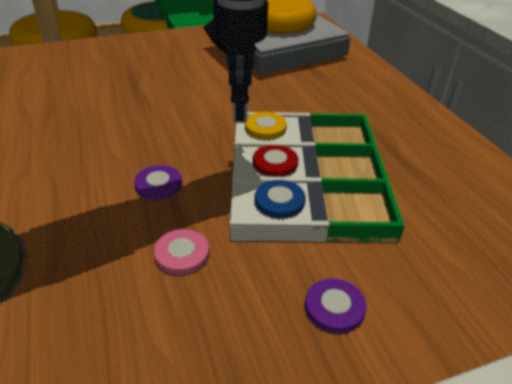

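View pics/wrist1.png

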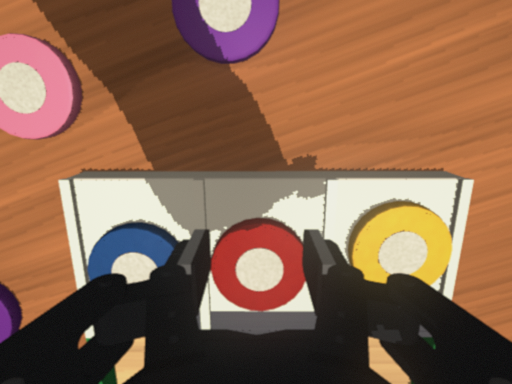

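Emit:
drive_tool --deltas '[[[-0.001, 0.003, 0.05, -0.003, -0.003, -0.004], [0, 0.003, 0.04, 0, 0, 0], [0, 0, 0.008, 0, 0, 0], [0, 0, 0, 0, 0, 0]]]'

```text
t: 1.95
position: [0.4768, 0.0877, 0.0724]
eef_rot: [0.513, 3.092, 0.006]
ft_force: [-0.6, -0.1, 1.0]
opening: 0.0453
```

```bash
python3 go.py -133 -2 54; python3 - <<'E'
from h import *
a=read_camera("side")[80:260,190:410];b=read_camera("wrist")
cv2.imwrite("pics/s2.png",cv2.resize(a,None,fx=3,fy=3,interpolation=cv2.INTER_CUBIC)[:,:,::-1]);cv2.imwrite("pics/w2.png",b[:,:,::-1])
E
```

```text
t 1.95 board xy mm [-130.6    5.1] z 72.4 open 0.04533183802252843 F [-0.6 -0.1  1. ]
q [ 0.18  0.24 -0.58  0.74  0.    0.51] turn share [0.0032 0.004  0.0047]
shift share [ 0.0034 -0.0096  0.0244]
```

View pics/s2.png

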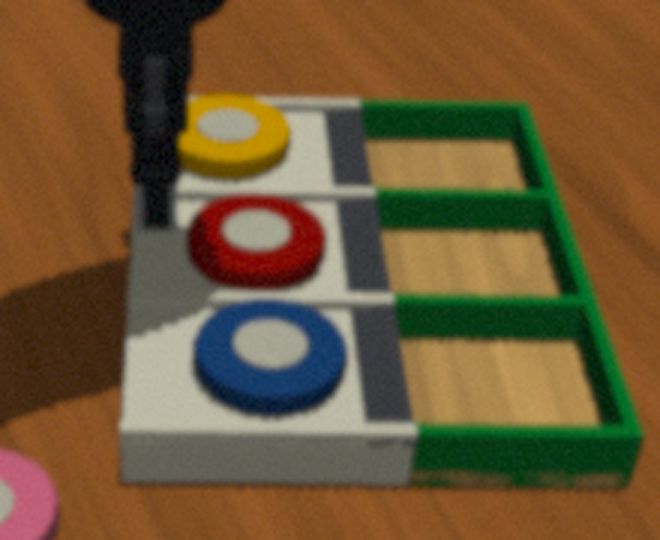

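View pics/w2.png

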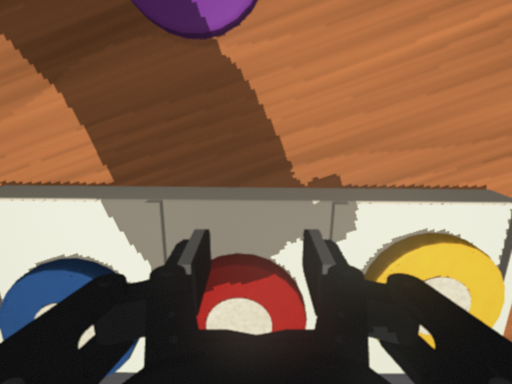

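```bash
python3 - <<'E'
from go import *
for z in(.04,.045,.05,.055,.06,.065):
    w=ray("side",(242,155.3),z)[:2]-O;print(z,np.round([w@ex*1e3,w@ey*1e3],1))
E
python3 go.py -133 -2 54
```

```text
0.04 [-130.8    6.2]
0.045 [-130.7   -0.9]
0.05 [-130.6   -7.9]
0.055 [-130.4  -15. ]
0.06 [-130.3  -22. ]
0.065 [-130.2  -29.1]
t 2.05 board xy mm [-129.7    5.4] z 73.9 open 0.045340482622599924 F [-0.2  0.5  1.2]
q [ 0.18  0.24 -0.58  0.74  0.    0.51] turn share [0.0038 0.0052 0.0045]
shift share [ 0.0047 -0.0099  0.0264]
```

Emit:
drive_tool --deltas '[[[0.003, -0.01, 0.008, 0, 0, 0], [0, 0, 0.006, 0, 0, 0], [0, 0, 0, 0, 0, 0], [0, 0, 0, 0, 0, 0]]]'

```text
t: 2.38
position: [0.476, 0.0818, 0.0668]
eef_rot: [0.511, 3.085, 0.01]
ft_force: [0.8, -0.1, -0.2]
opening: 0.0457
```

```bash
python3 go.py -133 -2 54; python3 - <<'E'
from h import *
a=read_camera("side")[80:260,190:410]
cv2.imwrite("pics/s3.png",cv2.resize(a,None,fx=3,fy=3,interpolation=cv2.INTER_CUBIC)[:,:,::-1])
E
```

```text
t 2.3833 board xy mm [-129.4   -0.7] z 66.8 open 0.04568755511282199 F [ 0.8 -0.1 -0.2]
q [ 0.17  0.24 -0.6   0.72  0.    0.5 ] turn share [0.0058 0.0091 0.0053]
shift share [ 0.0051 -0.0018  0.017 ]
```

View pics/s3.png

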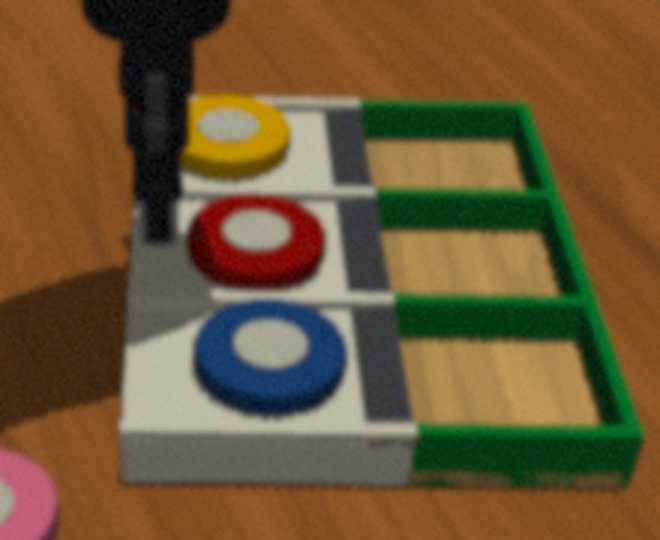

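Emit:
drive_tool --deltas '[[[0.006, -0.001, 0.012, 0.005, 0.008, 0.004], [0, 0, 0.006, 0, 0, 0], [0, 0, 0, 0, 0, 0], [0, 0, 0, 0, 0, 0]]]'

```text
t: 2.77
position: [0.4722, 0.0826, 0.0529]
eef_rot: [0.524, 3.095, 0.002]
ft_force: [0.3, 0.2, 0.1]
opening: 0.0451
```

```bash
python3 go.py -133 -2 50; python3 - <<'E'
from go import *
f=read_camera("side");a=f[120:200,215:315]
cv2.imwrite("pics/s4.png",cv2.resize(a,None,fx=7,fy=7,interpolation=cv2.INTER_CUBIC)[:,:,::-1])
E
```

```text
t 2.7667 board xy mm [-133.2   -1.2] z 52.9 open 0.045095351636780114 F [0.3 0.2 0.1]
q [ 0.17  0.26 -0.61  0.7   0.    0.51] turn share [0.001  0.0014 0.0004]
shift share [-0.0003 -0.0011  0.0038]
```

View pics/s4.png

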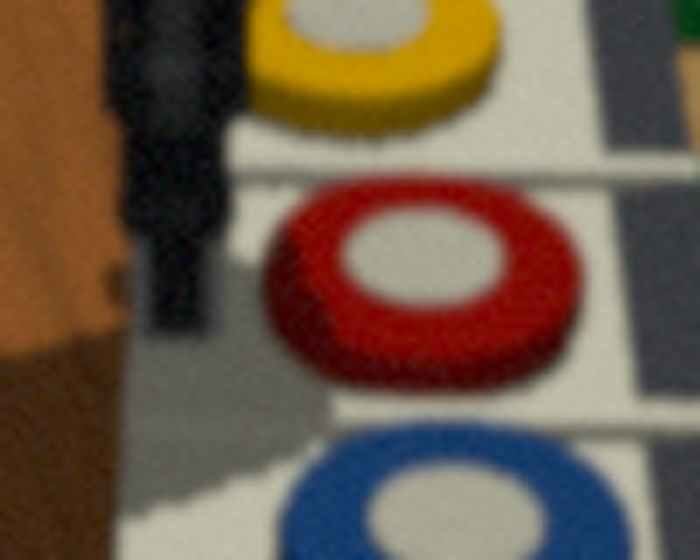

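```bash
python3 - <<'E'
from go import *
for q in((240.7,167.9),(242.7,160.7)):
  for z in(.035,.04,.045,.05):
    w=ray("side",q,z)[:2]-O;print(q,z,np.round([w@ex*1e3,w@ey*1e3],1))
E
```

```text
(240.7, 167.9) 0.035 [-132.5  -23.3]
(240.7, 167.9) 0.04 [-132.3  -29.9]
(240.7, 167.9) 0.045 [-132.2  -36.6]
(240.7, 167.9) 0.05 [-132.1  -43.3]
(242.7, 160.7) 0.035 [-129.4   -2.7]
(242.7, 160.7) 0.04 [-129.3   -9.6]
(242.7, 160.7) 0.045 [-129.2  -16.4]
(242.7, 160.7) 0.05 [-129.1  -23.3]
```

Emit:
drive_tool --deltas '[[[-0.008, 0, 0.003, 0, 0, 0], [-0.01, 0, 0, 0, 0, 0], [-0.01, 0, 0, 0, 0, 0], [-0.01, 0, 0, 0, 0, 0], [-0.01, 0, 0, 0, 0, 0], [-0.01, 0, 0, 0, 0, 0], [0, 0, 0, 0, 0, 0]]]'

```text
t: 3.4
position: [0.5174, 0.0669, 0.0504]
eef_rot: [0.524, 3.097, 0.003]
ft_force: [0.6, 0.0, -0.8]
opening: 0.045
```

```bash
python3 go.py -50 -1 50; python3 - <<'E'
from go import *
f=read_camera("side");a=f[100:220,215:395]
cv2.imwrite("pics/s5.png",cv2.resize(a,None,fx=4,fy=4,interpolation=cv2.INTER_CUBIC)[:,:,::-1])
E
```

```text
t 3.4 board xy mm [-85.4  -1.1] z 50.4 open 0.045015293718720414 F [ 0.6  0.  -0.8]
q [ 0.13  0.33 -0.51  0.73  0.    0.46] turn share [0.0012 0.0005 0.0006]
shift share [-0.0471  0.0001  0.0005]
```

View pics/s5.png

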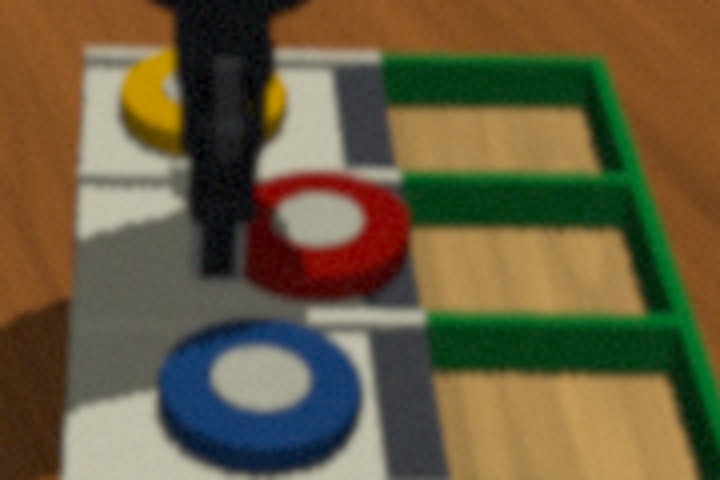

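The red disc has moved with the fingers and its front is up on the lip (crop centre ≈(318,220)). The fingers are clear of the deck and the neighbours, so I'll keep pushing.

Emit:
drive_tool --deltas '[[[-0.009, 0, 0, 0, 0, 0], [-0.009, 0, 0, 0, 0, 0], [-0.009, 0, 0, 0, 0, 0], [-0.009, 0, 0, 0, 0, 0], [-0.009, 0, 0, 0, 0, 0], [-0.009, 0, 0, 0, 0, 0], [0, 0, 0, 0, 0, 0]]]'

```text
t: 4.03
position: [0.5578, 0.0525, 0.0501]
eef_rot: [-0.523, -3.096, -0.003]
ft_force: [-0.4, 0.2, 1.8]
opening: 0.045
```

```bash
python3 go.py 0 -1 50; python3 - <<'E'
from go import *
f=read_camera("side");a=f[100:220,215:395]
cv2.imwrite("pics/s6.png",cv2.resize(a,None,fx=4,fy=4,interpolation=cv2.INTER_CUBIC)[:,:,::-1])
E
```

```text
t 4.0333 board xy mm [-42.5  -1.4] z 50.1 open 0.044993871064958335 F [-0.4  0.2  1.8]
q [ 0.09  0.4  -0.41  0.76  0.    0.43] turn share [ 0.001  -0.0012  0.0009]
shift share [-0.0567  0.0005  0.    ]
```

View pics/s6.png

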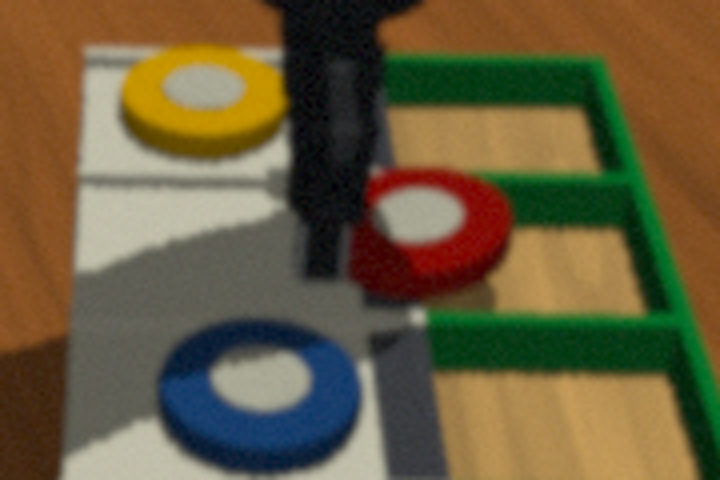

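Emit:
drive_tool --deltas '[[[-0.009, 0, 0, 0, 0, 0], [-0.009, 0, 0, 0, 0, 0], [-0.009, 0, 0, 0, 0, 0], [-0.009, 0, 0, 0, 0, 0], [-0.006, 0, 0, 0, 0, 0], [0, 0, 0, 0, 0, 0]]]'

```text
t: 4.58
position: [0.5907, 0.0409, 0.0497]
eef_rot: [-0.523, -3.097, -0.002]
ft_force: [-0.7, 0.5, -0.4]
opening: 0.0452
```

```bash
python3 go.py 3 -1 50; python3 - <<'E'
from go import *
f=read_camera("side");a=f[100:220,215:395]
cv2.imwrite("pics/s7.png",cv2.resize(a,None,fx=4,fy=4,interpolation=cv2.INTER_CUBIC)[:,:,::-1])
E
```

```text
t 4.5833 board xy mm [-7.6 -1.5] z 49.7 open 0.045177223860807844 F [-0.7  0.5 -0.4]
q [ 0.07  0.45 -0.33  0.79  0.    0.4 ] turn share [ 0.0006 -0.0005  0.0009]
shift share [-0.0142  0.0007 -0.0004]
```

View pics/s7.png

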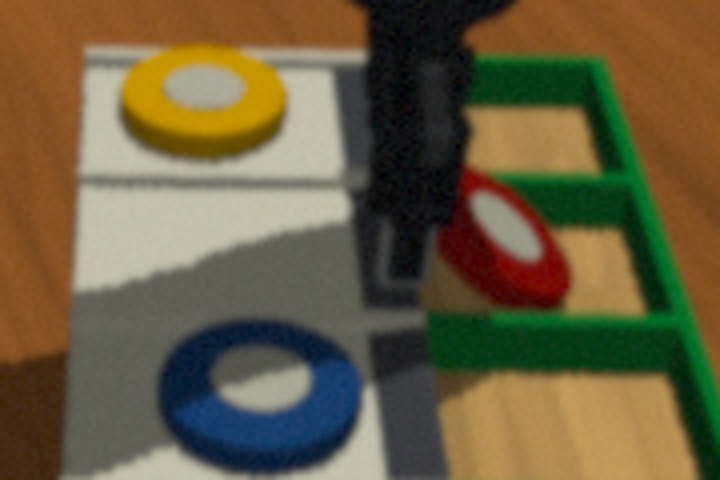

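Emit:
drive_tool --deltas '[[[-0.007, 0, 0, 0, 0, 0], [-0.007, 0, 0, 0, 0, 0], [-0.006, 0, 0, 0, 0, 0], [0, 0, 0, 0, 0, 0], [0, 0, 0, 0, 0, 0]]]'

```text
t: 5.05
position: [0.6053, 0.0356, 0.0493]
eef_rot: [-0.522, -3.096, -0.001]
ft_force: [-1.5, 0.4, -0.5]
opening: 0.0452
```

```bash
python3 go.py 3 -1 50; python3 - <<'E'
from go import *
f=read_camera("side");a=f[100:220,215:395]
cv2.imwrite("pics/s8.png",cv2.resize(a,None,fx=4,fy=4,interpolation=cv2.INTER_CUBIC)[:,:,::-1])
E
```

```text
t 5.05 board xy mm [ 7.9 -1.7] z 49.3 open 0.04521328986977938 F [-1.5  0.4 -0.5]
q [ 0.06  0.47 -0.3   0.8   0.    0.39] turn share [ 0.0004 -0.0014  0.0011]
shift share [ 0.0065  0.0009 -0.0009]
```

View pics/s8.png

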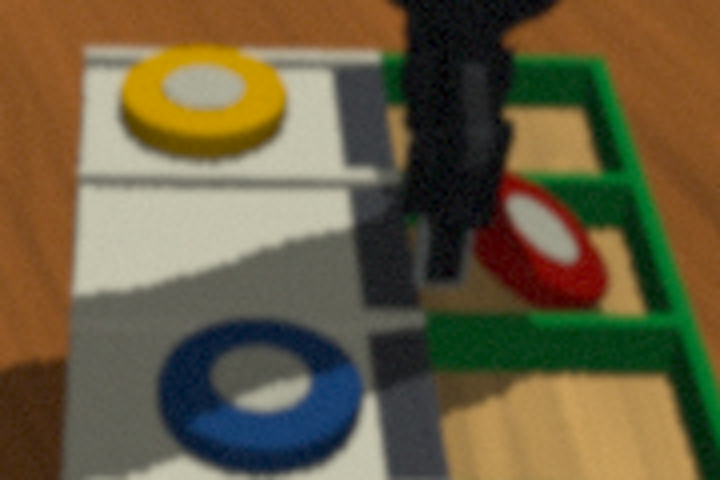

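```bash
python3 - <<'E'
from go import *
f=read_camera("top");w=read_camera("wrist")
cv2.imwrite("pics/t9.png",cv2.resize(f[20:200,150:350],None,fx=3,fy=3,interpolation=cv2.INTER_CUBIC)[:,:,::-1])
cv2.imwrite("pics/w9.png",w[:,:,::-1])
for q in((350.5,157),(366.5,172),(365,176)):
  for z in(.01,.02,.026,.03,.035,.04,.045):
    w=ray("side",q,z)[:2]-O;print(q,z,np.round([w@ex*1e3,w@ey*1e3],1))
E
```

```text
(350.5, 157) 0.01 [67.6 47.5]
(350.5, 157) 0.02 [63.9 33.5]
(350.5, 157) 0.026 [61.6 25. ]
(350.5, 157) 0.03 [60.1 19.4]
(350.5, 157) 0.035 [58.3 12.3]
(350.5, 157) 0.04 [56.4  5.3]
(350.5, 157) 0.045 [54.6 -1.8]
(366.5, 172) 0.01 [88.8  2.6]
(366.5, 172) 0.02 [ 84.7 -10.6]
(366.5, 172) 0.026 [ 82.2 -18.5]
(366.5, 172) 0.03 [ 80.5 -23.8]
(366.5, 172) 0.035 [ 78.5 -30.4]
(366.5, 172) 0.04 [ 76.4 -36.9]
(366.5, 172) 0.045 [ 74.3 -43.5]
(365, 176) 0.01 [84. -9.]
(365, 176) 0.02 [ 80.  -21.9]
(365, 176) 0.026 [ 77.6 -29.7]
(365, 176) 0.03 [ 76.  -34.9]
(365, 176) 0.035 [ 73.9 -41.4]
(365, 176) 0.04 [ 71.9 -47.8]
(365, 176) 0.045 [ 69.9 -54.3]
```

View pics/t9.png

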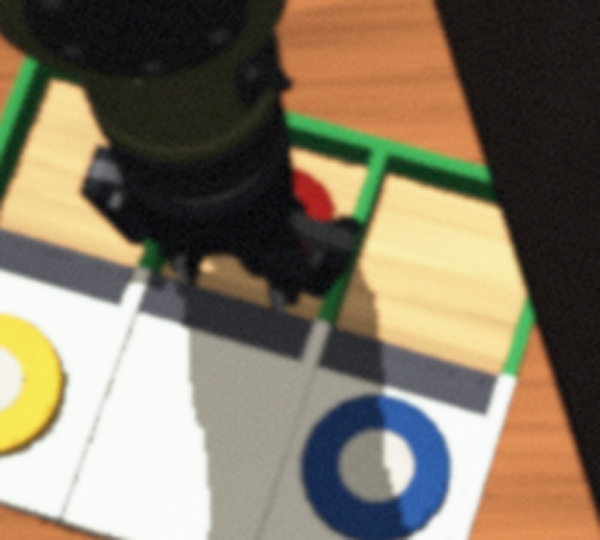

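View pics/w9.png

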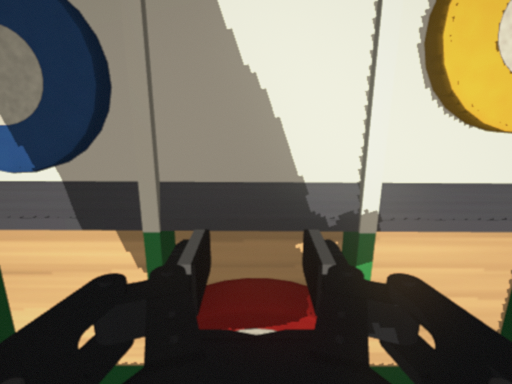

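Emit:
drive_tool --deltas '[[[-0.006, 0, 0, 0, 0, 0], [-0.006, 0, 0, 0, 0, 0], [-0.004, 0, 0, 0, 0, 0], [0, 0, 0, 0, 0, 0]]]'

```text
t: 5.53
position: [0.6168, 0.0316, 0.0494]
eef_rot: [-0.521, -3.096, -0.001]
ft_force: [-0.2, -0.0, 0.4]
opening: 0.0449
```

```bash
python3 go.py 3 -1 50; python3 - <<'E'
from go import *
f=read_camera("side");a=f[100:220,215:395]
cv2.imwrite("pics/s10.png",cv2.resize(a,None,fx=4,fy=4,interpolation=cv2.INTER_CUBIC)[:,:,::-1])
E
```

```text
t 5.5333 board xy mm [20.1 -1.6] z 49.4 open 0.04487093401641487 F [-0.2 -0.   0.4]
q [ 0.05  0.49 -0.27  0.82  0.    0.38] turn share [ 0.0003 -0.0016  0.0015]
shift share [ 0.0228  0.0009 -0.0007]
```

View pics/s10.png

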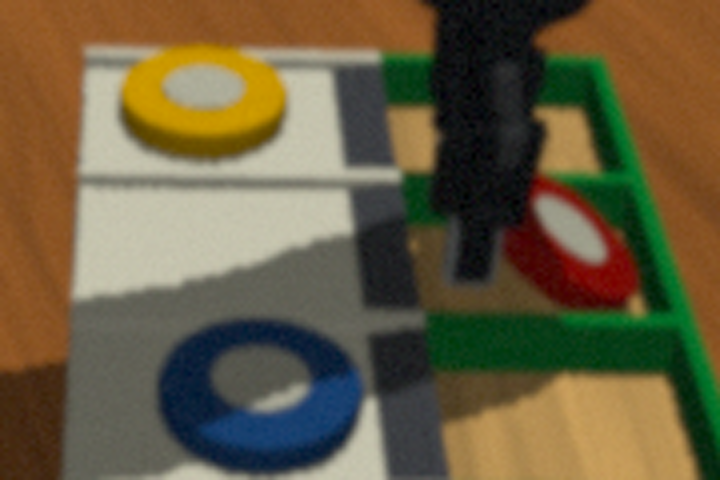

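The disc slid on another 11 mm or so, with its front close to the far wall and its trailing rim leaning on the fingers. I'll withdraw quickly so it drops.

Emit:
drive_tool --deltas '[[[0.035, 0, 0, 0, 0, 0], [0.04, 0, 0, 0, 0, 0], [0, 0, 0, 0, 0, 0], [0, 0, 0, 0, 0, 0]]]'

```text
t: 5.92
position: [0.5633, 0.0501, 0.0493]
eef_rot: [-0.524, -3.097, -0.001]
ft_force: [0.6, 0.4, 0.4]
opening: 0.0453
```

```bash
python3 go.py 3 -1 50; python3 - <<'E'
from go import *
f=read_camera("side");a=f[100:220,215:395]
cv2.imwrite("pics/s11.png",cv2.resize(a,None,fx=4,fy=4,interpolation=cv2.INTER_CUBIC)[:,:,::-1])
E
```

```text
t 5.9167 board xy mm [-36.6  -1.9] z 49.3 open 0.04531568765119022 F [0.6 0.4 0.4]
q [ 0.09  0.41 -0.4   0.76  0.    0.42] turn share [ 0.0005 -0.0004  0.0006]
shift share [-0.0528  0.0011 -0.001 ]
```

View pics/s11.png

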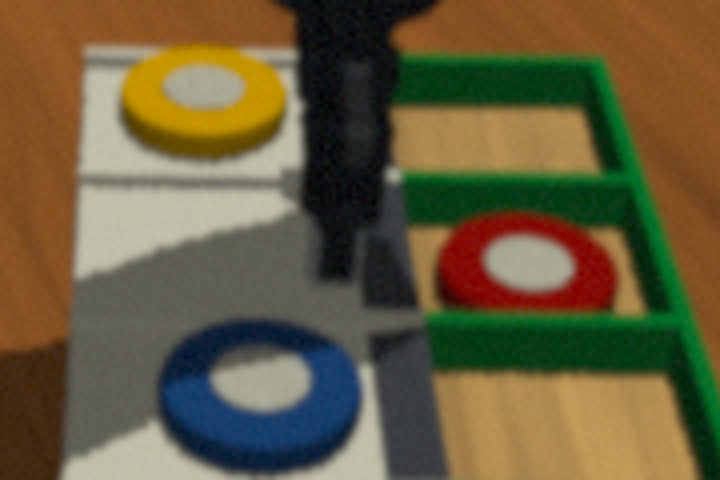

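The red disc now lies flat in its pocket (crop centre (528,263)). I'll raise the arm clear and check from above.

Emit:
drive_tool --deltas '[[[0, 0, -0.04, 0, 0, 0], [0, 0, -0.05, 0, 0, 0], [0.04, 0, -0.035, 0, 0, 0], [0.05, 0, 0, 0, 0, 0], [0.05, 0, 0, 0, 0, 0], [0.05, 0, 0, 0, 0, 0], [0, 0, 0, 0, 0, 0], [0, 0, 0, 0, 0, 0], [0, 0, 0, 0, 0, 0]]]'

```text
t: 6.72
position: [0.4329, 0.0976, 0.1497]
eef_rot: [0.528, 3.089, 0.006]
ft_force: [-0.5, -0.8, -0.6]
opening: 0.0455
```

```bash
python3 go.py; python3 - <<'E'
from go import *
f=read_camera("top");s=read_camera("side")
cv2.imwrite("pics/t12.png",f[:,:,::-1]);cv2.imwrite("pics/s12.png",s[:,:,::-1])
h=cv2.cvtColor(s,cv2.COLOR_RGB2HSV);m=cv2.inRange(h,(0,0,110),(179,90,255));roi=np.zeros_like(m);cv2.circle(roi,(347,166),15,255,-1)
mo=cv2.moments(m&roi,True);p=(mo['m10']/mo['m00'],mo['m01']/mo['m00']);w=ray("side",p,.026)[:2]-O;print(p,w@ex,w@ey)
E
```

```text
t 6.7167 board xy mm [-175.3   -0. ] z 149.7 open 0.045508104512334065 F [-0.5 -0.8 -0.6]
q [ 0.22  0.08 -0.57  0.91  0.    0.56] turn share [ 0.0036  0.0049 -0.0018]
(346.6794871794872, 165.37179487179486) 0.05097584823248221 -0.00015670862800819705
```

View pics/t12.png

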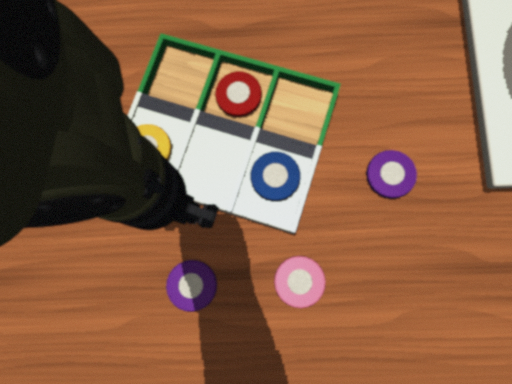

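View pics/s12.png

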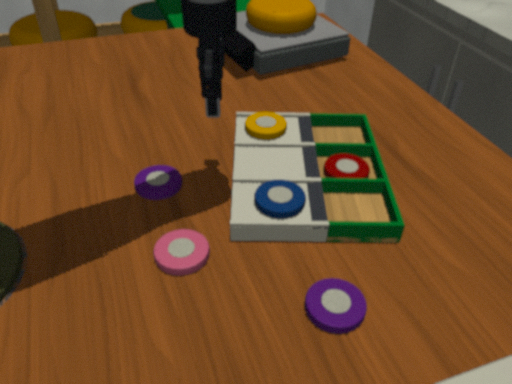

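Red is flat at board (51, 0) with its label at z≈26 mm. Yellow (266,124) and blue (280,198) in the side view have not moved.

```bash
python3 -c "
from workcell import *
print(finish_job())"
```

```text
the job is handed in; nothing more can be done
None
```

The red cheese now lies flat in the packing pocket of the middle lane. I pushed it there with half-open fingers, without lifting it, and handed the job in at about 7 s.

- **How it went:** It slid along the lane and tipped over the lip. Its trailing edge then leaned on the fingers, so I pushed about 12 mm more and pulled the fingers back quickly, and it dropped flat.
- **Last checks:** The side camera puts its centre at about x 51, y 0 mm in the board frame, if its label is at the flat height of 26 mm. The top and side pictures agree that it is flat in the pocket. Yellow, blue and the pink and purple look-alikes sit where they started, though the arm partly hid yellow in the last top picture. The arm is clear of everything, and the wrist forces I read stayed within about 2 N.
- **One disagreement:** With the fingers half open, the tips stood about 11–12 mm ahead of the TCP rather than the nominal 17 mm. I set the pushing height from the pictures instead.

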